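# Seat and screw down the canister lid

## Task

The lid of the wide, squat dishwasher-salt canister was set down wrongly and stands on top of its thread. Without lifting it off, turn it back (anticlockwise from above) until it drops into the thread, then screw it forward (clockwise) down to its stop, and let go.

Things in the scene. Friction and masses are not known exactly. Their poses are not given: they have to be found in the camera images.
- canister: Wide, squat steel canister, 124 mm across, 99 mm high, fixed to the bench; white screw collar on top, two wire carrying ears (80 mm from the axis, 58 mm up) on opposite sides. Origin: centre of its underside; z up, x towards one ear. The narrower canisters beside it are closed already.
- collar (a point): Centre of the canister's flat collar ring, 99 mm up, 43 to 60 mm from the axis; axes as the canister. Two entry gaps reach 22 degrees to either side of each ear's direction (+x, -x). Tabs 5 mm high on the ring, and walls in the thread below it, stop the lid's lugs at both ends of their travel.
- lid_grip (a point): Grey lid, about 0.14 kg on that canister: plug 76 mm across (2 mm clearance in the bore) with a black T-handle bar on top, 64 long, 16 wide, 28 mm high. This point: centre of the bar, on the axis; x along the bar, y across, z up. Lid's top face 30 mm below. At the start 147 mm above the bench, bar 34 to 54 degrees clockwise (from above) of the line through the ears. Needs little torque.
- lid_lug (a point): Underside of one of the lid's two opposite lugs, 45 mm from the axis along +x of the bar, 48 mm below its centre (20 wide, 6 thick, out to 54 mm). Within 10 degrees of the ears' line both lugs are over the gaps: the lid falls 14 mm if free, else lower it. Then clockwise they run under the ring, 4 mm up-down play, sinking 3 mm more, to the stop 70 degrees clockwise of the ears.
Mind the look-alikes: they are no part of the job. What is shaped like the part that bears lid_grip but orange or turquoise is not meant.

How it is judged:
By the outcome, as a careful person would: the job done as asked, in the order asked, and still so for the second after the job is handed in, with the robot touching nothing.
It also fails if it takes over 35 s, if anything falls off the work surface, if the arm or the gripper's body presses on something with over 40 N, if the wrist force passes 120 N, or if a joint passes its speed limit or range.

## Robot

A 7-joint arm with a two-finger parallel gripper is mounted at the origin on the work surface. World frame = base frame: x ahead of the robot, y to its left, z up, the work surface at z = 0. Lengths are in m, angles in rad, forces in N, time in s.
With the tool pointing down it reaches from about 0.4 to 0.85 m from the base axis. Payload 6.9 kg.
Tool frame: the origin (TCP) lies midway between the tips of the shut fingers; the grasp point (between the pads) lies behind it (ctrl.pinch_z is the z of the grasp point in the tool frame, in m); z points along the fingers, y is the direction in which the jaws open and shut (so a half turn about z gives the same grasp; the last joint's range is limited). The gripper opens to 85 mm and grips with 20 to 120 N. Pads are 22 mm wide; open, the fingers measure 114 mm over their backs; the gripper's body (76 mm by 85 mm) begins 54 mm behind the grasp point. The pads swing forward as they close: fully open they stand 13 mm farther back than shut.
Start: joints at [1.339, 0.507, -0.238, 1.5, 0.126, 1.149, -0.155], TCP at [0.207, -0.59, 0.231] pointing down, gripper open.
Joint ranges: [-3.08, 3.08], [-0.24, 2.05], [-1.43, 1.35], [0, 2.5], [-1.52, 4.66], [0.17, 1.96], [-2.89, 2.89]. Speed limits (rad/s): [2.39, 2.39, 3.14, 3.14, 3.14, 3.14, 3.14].

## Interface

Orientations are given as a unit quaternion [w, x, y, z].
In Python, from station import ctrl, get_state, vision, ticket, models gives the robot as it stands. Calls block until the motion is done:
- ctrl.movep(position, orientation): joint-space move of the TCP to a pose.
- ctrl.movel(position, frame=None, max_speed=0.15): straight line of the TCP; frame=None keeps the orientation; max_speed is the mean speed in m/s.
- ctrl.set_joints(angles): joint-space move.
- ctrl.ungrasp() and ctrl.close_gripper(force=None): open the fingers fully, or close them until they stop; force is the grip in N (None keeps the last).
- ctrl.pause(seconds).
- ctrl.ik(position, orientation): joint angles nearest the present ones, or None.
- get_state(): the state.
- vision.grab_frame(name): name is "scene" or "side" or "wrist"; returns (picture, depth): 420x560x3 uint8, blue, green, red; 420x560 float32, m along the optical axis (not along the pixel's ray), 0 where there is no reading.
- vision.camera_info(name): a dict with "mtx" (3x3 intrinsics, pixels), "R" (3x3) and "t" (3): a world point X has camera coordinates R X + t; the wrist camera has in their place "hand_eye" (4x4, takes a point from camera to tool coordinates, whose origin is the TCP and whose axes are the flange's). Camera axes: x right, y down, z forward; pixel columns grow to the right and rows downward; lengths in m; the calibration is good to about 2 mm. The wrist camera is an equidistant fisheye: a pixel r from the principal point sees the ray r / f radians off the axis. A picture is of the moment at which its call begins: read the wrist's pose just before it. camera_info takes no time and is no camera call.
A pose or a line that the arm cannot do raises ctrl.Unreachable and nothing moves.
- ticket.close_job(): hands the job in, once; it reports no verdict.
Trained networks look in the newest picture that a camera, given by its name, has taken for a name from the list of things; names that differ only in an ending like _2 or _b are one class to them, and where a whole thing is asked for, a point or a joint stands for the part that bears it (a point fixed in the world has none). Each returns a list of dicts, best first, with "p" (0 to 1); they miss things now and then, are a little off and sometimes report something else, mostly with a low value. They report only what shows in the picture. A call takes as long as a camera call. They do not tell look-alikes from the thing itself.
- models.recognise(camera, target): "point" ([column, row] in pixels, amid what is visible of it).
- models.masks_of(camera, target): "mask" (420x560 bool, what is visible of it) and "point" ([column, row] in pixels, amid what is visible of it).
The state is a dict: "time": time; "qpos": joint angles; "qd": joint speeds; "tau": joint torques, N m; "tcp_pos": TCP position; "eef_rot": TCP orientation; "contact_force": force on the tool from outside, world axes, zero at the start; "wrist_torque": the same for the moment, N m; "width": finger opening in m.
Only numpy, scipy, OpenCV 4.12 (cv2) and the standard library are available. Lean on these libraries where they do the work, as an engineer would, in place of code of your own. Each camera call takes 0.05 s, during which the arm holds its last target. There are 200 camera calls.

## Working session

There is one attempt and no reset: what is moved stays moved. The work goes in short steps, each a Python script; the robot and the scene stay as the last script left them, time stands still between calls to the robot, and variables do not carry over. Pictures are saved under pics/ and viewed, about 8 in all and at most 12, crops included, and the job is handed in when it is done.

```bash
mkdir -p pics; ls; python3 - <<'E'
from station import ctrl,get_state,vision,models
import cv2,numpy as np
s=get_state();print(s['time'],s['eef_rot'],s['tcp_pos'],ctrl.pinch_z)
ims=[]
for c in("scene","side"):
    im,d=vision.grab_frame(c);ims.append(im);np.savez(f'{c}.npz',im=im,d=d)
    for t in("lid_grip","canister"):
        for r in models.recognise(c,t):print(c,t,r)
    i=vision.camera_info(c);print(i)
cv2.imwrite('pics/a.png',ims[0]);cv2.imwrite('pics/b.png',ims[1])
E
```

```text
pics
0.0 [-8.65150730e-04  9.85771699e-01  1.68087422e-01 -1.63969987e-04] [ 0.20686573 -0.58923604  0.23042805] -0.0187
scene lid_grip {'point': [252.5, 251.1], 'p': 0.87}
scene lid_grip {'point': [191.2, 344.7], 'p': 0.83}
scene lid_grip {'point': [202.4, 216.1], 'p': 0.62}
scene canister {'point': [258.4, 275.9], 'p': 0.65}
{'mtx': array([[522.49378089,   0.        , 288.5842865 ],
       [  0.        , 522.49378089, 209.14239575],
       [  0.        ,   0.        ,   1.        ]]), 'R': array([[ 0.7203291 ,  0.69359504,  0.00720437],
       [ 0.56582507, -0.58156327, -0.58448794],
       [-0.40120814,  0.42510009, -0.81137041]]), 't': array([-0.29722356, -0.24690197,  1.27618194])}
side lid_grip {'point': [281.0, 178.8], 'p': 0.85}
side lid_grip {'point': [350.4, 227.1], 'p': 0.73}
side lid_grip {'point': [304.9, 154.6], 'p': 0.67}
side canister {'point': [279.6, 203.7], 'p': 0.73}
{'mtx': array([[526.64633949,   0.        , 275.64634364],
       [  0.        , 526.64633949, 206.17687815],
       [  0.        ,   0.        ,   1.        ]]), 'R': array([[-0.91967333, -0.39264205, -0.00576033],
       [-0.26908215,  0.64081098, -0.71899658],
       [ 0.28599957, -0.65969198, -0.69498974]]), 't': array([0.40135608, 0.25554787, 0.99916417])}
```

View pics/a.png

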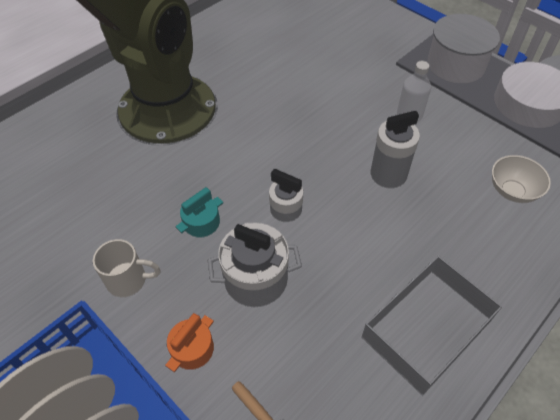

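View pics/b.png

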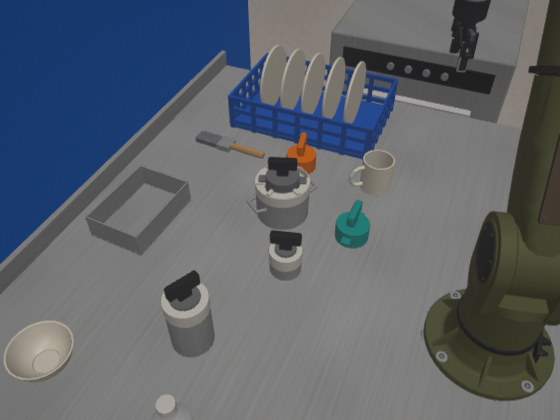

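Scene: the wide canister with wire ears and a grey lid is at (254,255), and at (281,190) in side. The look-alikes are the narrow closed canisters (286,193) and (397,150), and the loose turquoise (201,213) and orange (190,343) lids. Only the wide one has ears and a grey lid standing high. Next I measure it and confirm it in a crop.

```bash
cat > meas.py <<'E'
import numpy as np,cv2
from scipy.optimize import least_squares
from station import vision
def cloud(c,d):
    i=vision.camera_info(c);v,u=np.mgrid[:420,:560];K=i['mtx']
    P=np.stack([(u-K[0,2])/K[0,0]*d,(v-K[1,2])/K[1,1]*d,d],-1)
    return (P-i['t'])@i['R']
def proj(c,X):
    i=vision.camera_info(c);p=(np.atleast_2d(X)@i['R'].T+i['t'])@i['mtx'].T
    return p[:,:2]/p[:,2:]
def yaw_of(P):
    r=cv2.minAreaRect((P*1000).astype(np.float32));b=cv2.boxPoints(r)
    e=max((b[1]-b[0],b[2]-b[1]),key=np.linalg.norm);return np.array(r[0])/1000,np.degrees(np.arctan2(e[1],e[0]))%180,r[1]
E
python3 - <<'E'
from meas import *
S={}
for c,px in(("scene",(250,238)),("side",(281,165))):
    z=np.load(c+'.npz');im,d=z['im'],z['d'];W=cloud(c,d);S[c]=(im,W)
    X=W[px[1],px[0]];print(c,'bar px pos',X)
    near=(np.hypot(W[...,0]-X[0],W[...,1]-X[1])<.12)&(d>0)
    dark=im.max(2)<60
    top=near&(W[...,2]>.15)&(W[...,2]<.175);P=W[top];print('top n',len(P),'z',np.median(P[:,2]),'rect',yaw_of(P[:,:2]))
    ring=near&(np.abs(W[...,2]-.099)<.003)&(im.min(2)>110);R=W[ring];
    f=least_squares(lambda q:np.clip(np.abs(np.hypot(R[:,0]-q[0],R[:,1]-q[1])-.0515)-.0085,0,None),X[:2]);C=f.x
    print('ring n',len(R),C,f.cost)
    r=np.hypot(W[...,0]-C[0],W[...,1]-C[1])
    e=near&(r>.066)&(r<.086)&(abs(W[...,2]-.058)<.008);E=W[e];print('ear n',len(E))
    a=np.arctan2(E[:,1]-C[1],E[:,0]-C[0]);print(' ear angles mod180',np.degrees(np.angle(np.exp(2j*a).mean())/2),np.histogram(np.degrees(a),12,(-180,180))[0])
    h=np.histogram(W[near][:,2],np.arange(.09,.18,.004));print(h[0])
out=[cv2.resize(S[c][0][y:y+100,x:x+130],None,fx=3,fy=3,interpolation=2) for c,x,y in(("scene",190,205),("side",215,145))]
cv2.imwrite('pics/c.png',np.hstack(out))
E
```

```text
scene bar px pos [ 0.49656411 -0.18171226  0.15662949]
top n 375 z 0.15943811948272746 rect (array([ 0.49283313, -0.17553033]), np.float32(19.983242), (63.649662017822266, 17.4608211517334))
ring n 960 [ 0.4925586  -0.17458688] 0.00019776568697615776
ear n 332
 ear angles mod180 54.56010401016777 [  0  93  80   0   0   0   0 103  56   0   0   0]
[134 482 663 324  83  78 666  89  16  19  17  18  46  41  49  36  76 236
  27   0   0   0]
side bar px pos [ 0.49123759 -0.16015109  0.15272138]
top n 209 z 0.15816054681425243 rect (array([ 0.49330438, -0.17058423]), np.float32(17.70082), (61.97060775756836, 21.13517951965332))
ring n 389 [ 0.49352978 -0.17102893] 0.00014806179466738466
ear n 151
 ear angles mod180 51.18028120825516 [ 0 50  0  0  0  0  0 57 44  0  0  0]
[110 326 259 154  49  93 321  44  16  15  14  34  41  45  36  49  50 106
   4   0   0   0]
```

View pics/c.png

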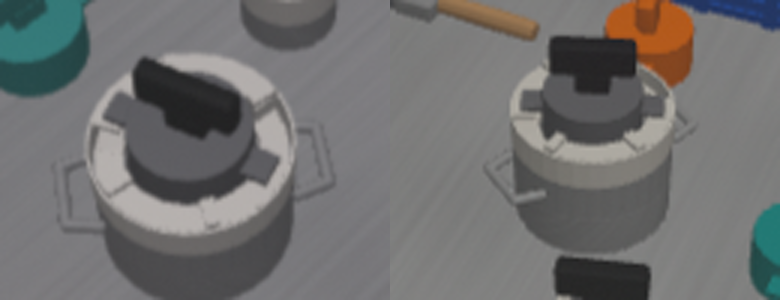

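The crop confirms it: black T-bar on a grey lid, lugs resting on the white ring, ears on both sides. The bar is at about 19° and the ears at about 53°, so the bar is about 34° clockwise. I'll move above and refine with the wrist camera.

```bash
cat >> meas.py <<'E'
from station import ctrl,get_state
from scipy.spatial.transform import Rotation as Ro
def quat(deg):
    c,s=np.cos(np.radians(deg)),np.sin(np.radians(deg))
    q=Ro.from_matrix(np.array([[c,s,0],[s,-c,0],[0,0,-1.]])).as_quat();return q[[3,0,1,2]]
def Rt(s):
    q=np.array(s['eef_rot']);return Ro.from_quat(q[[1,2,3,0]]).as_matrix(),np.array(s['tcp_pos'])
def wcloud():
    s=get_state();im,d=vision.grab_frame('wrist');i=vision.camera_info('wrist');K=i['mtx']
    v,u=np.mgrid[:420,:560];a=(u-K[0,2])/K[0,0];b=(v-K[1,2])/K[1,1];th=np.hypot(a,b)+1e-9
    k=np.tan(np.minimum(th,1.5))/th;P=np.stack([a*k*d,b*k*d,d],-1);H=i['hand_eye'];R,t=Rt(s)
    W=(P@H[:3,:3].T+H[:3,3])@R.T+t
    W[(d<=0)|(th>1.4)]=np.nan;return im,d,W
def st(m=''):
    s=get_state();R,t=Rt(s);print(m,'t%.2f'%s['time'],'tcp',np.round(t,4),'yaw%.1f'%np.degrees(np.arctan2(R[1,0],R[0,0])),'F',np.round(s['contact_force'],1),'Mz %.2f'%s['wrist_torque'][2],'w%.4f'%s['width'],'q7 %.2f'%s['qpos'][6],flush=True);return s
E
python3 - <<'E'
from meas import *
for base in(19,199):
    print(base,[(y,None if (q:=ctrl.ik([.493,-.1728,.135],quat(y+base-19))) is None else np.round(q,2)) for y in(19,60,-25)])
q0=get_state()['qpos']
best=None
for base in(19,-161):
    q=ctrl.ik([.493,-.1728,.26],quat(base))
    if q is None: continue
    m=2.89-max(abs(q[6]+np.radians(50)),abs(q[6]-np.radians(50)));print(base,m)
    if best is None or m>best[0]:best=(m,base)
ctrl.movep([.493,-.1728,.26],quat(best[1]));st()
im,d,W=wcloud();np.savez('w1.npz',im=im,W=W);cv2.imwrite('pics/d.png',im)
E
```

```text
19 [(19, array([ 0.56,  0.47, -0.39,  1.9 ,  0.24,  0.82, -1.2 ])), (60, array([ 0.66,  0.49, -0.55,  1.9 ,  0.33,  0.84, -0.58])), (-25, array([ 0.41,  0.45, -0.17,  1.9 ,  0.1 ,  0.79, -1.82]))]
199 [(19, array([ 0.93,  0.62, -1.01,  1.9 ,  0.63,  0.98,  1.53])), (60, array([ 1.02,  0.72, -1.23,  1.9 ,  0.77,  1.1 ,  2.1 ])), (-25, array([ 0.85,  0.56, -0.86,  1.9 ,  0.53,  0.92,  0.87]))]
19 0.8763891481244022
-161 0.3271397897045767
 t2.14 tcp [ 0.4927 -0.1741  0.2599] yaw18.9 F [-1.1 -0.2  0.3] Mz -0.01 w0.0854 q7 -1.14
```

View pics/d.png

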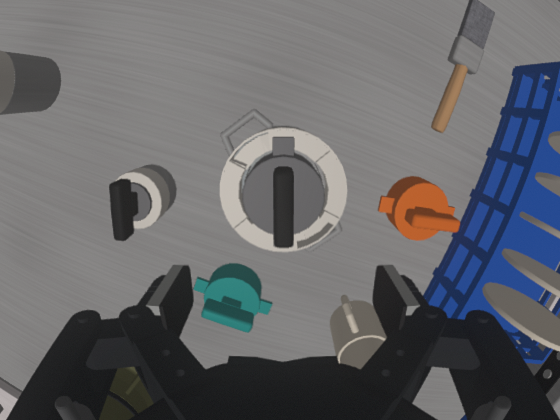

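The wrist view shows the wide canister's ring around (284,188), the bar from (284,168) to (284,245), an upper ear at (245,130) and a lower ear at (325,238).

```bash
python3 - <<'E'
from meas import *
z=np.load('w1.npz');im,W=z['im'],z['W'];X=np.array([.493,-.1728])
r=np.hypot(W[...,0]-X[0],W[...,1]-X[1]);Z=W[...,2]
P=W[(r<.045)&(Z>.152)&(Z<.17)];print('bar',len(P),np.median(P[:,2]),yaw_of(P[:,:2]))
R=W[(r<.075)&(abs(Z-.099)<.005)&(im.min(2)>110)]
f=least_squares(lambda q:np.clip(np.abs(np.hypot(R[:,0]-q[0],R[:,1]-q[1])-.0515)-.0085,0,None),X);C=f.x
print('ring',len(R),np.median(R[:,2]),C,f.cost)
r=np.hypot(W[...,0]-C[0],W[...,1]-C[1])
E=W[(r>.064)&(r<.09)&(Z>.035)&(Z<.075)];a=np.degrees(np.arctan2(E[:,1]-C[1],E[:,0]-C[0]))
for lo,hi in((0,180),(-180,0)):
    m=(a>lo)&(a<hi);A=a[m];rr=np.hypot(*(E[m,:2]-C).T);print(len(A),A.min() if len(A) else '',A.max() if len(A) else '',A.mean() if len(A) else '',np.percentile(rr,[5,50,95]) if len(A) else '')
L=W[(r>.044)&(r<.052)&(abs(Z-.105)<.002)];print('lug',len(L),np.degrees(np.angle(np.exp(2j*np.arctan2(L[:,1]-C[1],L[:,0]-C[0])).mean())/2))
E
```

```text
bar 1567 0.15996986500615895 (array([ 0.49368381, -0.17553717]), np.float32(19.303728), (62.810794830322266, 15.974653244018555))
ring 4423 0.0983919801024139 [ 0.49341679 -0.17573843] 0.0005262057202100167
567 29.086985218155895 80.22756726036408 54.24650268827431 [0.06589376 0.07807655 0.08419912]
234 -143.27189873405675 -106.32057689001915 -124.02412051016607 [0.07747519 0.08033294 0.08428033]
lug 414 13.393711718348513
```

```bash
python3 - <<'E'
from meas import *
A=np.array([.4935,-.1755])
ctrl.movep([*A,.19],quat(19.3));s=st('above')
off=A-np.array(s['tcp_pos'])[:2];print('off',off)
ctrl.movel([*(A+off),.130],max_speed=.12);st('down')
ctrl.close_gripper(force=30);st('closed')
E
```

```text
above t2.58 tcp [ 0.493  -0.1759  0.1899] yaw19.2 F [ 0.7 -0.3 -0.4] Mz 0.01 w0.0851 q7 -1.18
off [0.00047213 0.00044035]
down t3.23 tcp [ 0.4949 -0.1752  0.1312] yaw19.3 F [ 0.9 -0.5  0.8] Mz -0.01 w0.0856 q7 -1.23
closed t3.86 tcp [ 0.494  -0.1751  0.1301] yaw19.3 F [-1.3  0.5  2.5] Mz 0.00 w0.0153 q7 -1.23
```

```bash
cat >> meas.py <<'E'
def turn(deg):
    q=np.array(get_state()['qpos'],float);q[6]+=SGN*np.radians(deg);ctrl.set_joints(list(q))
SGN=1
E
python3 - <<'E'
import meas
from meas import *
q=np.array(get_state()['qpos'],float);q0=q.copy()
for i,dd in enumerate((4,12,22,30,36)):
    q=q0.copy();q[6]+=meas.SGN*np.radians(dd);ctrl.set_joints(list(q));s=st(dd)
    R,_=Rt(s);y=np.degrees(np.arctan2(R[1,0],R[0,0]))
    if i==0 and y<19.2: 
        meas.SGN=-1;print('sign -1')
    if abs(s['wrist_torque'][2])>1.5 or np.linalg.norm(s['contact_force'])>15: print('stop');break
E
```

```text
4 t4.11 tcp [ 0.4941 -0.1751  0.1301] yaw23.2 F [-0.1  0.2  0.5] Mz 0.02 w0.0156 q7 -1.16
12 t4.37 tcp [ 0.4941 -0.1751  0.1301] yaw31.0 F [0.2 0.2 0.2] Mz 0.04 w0.0159 q7 -1.02
22 t4.66 tcp [ 0.494  -0.175   0.1301] yaw40.9 F [0.4 0.3 0.3] Mz 0.01 w0.0157 q7 -0.85
30 t4.92 tcp [ 0.4938 -0.175   0.13  ] yaw48.9 F [-0.3 -0.3 -0.2] Mz -0.00 w0.0154 q7 -0.71
36 t5.17 tcp [ 0.4939 -0.1751  0.13  ] yaw54.9 F [-0.4  0.3 -2. ] Mz -0.05 w0.0158 q7 -0.61
```

Fz ≈ −2 N: the lid's weight now hangs on the gripper, so the lugs are over the gaps. Lowering.

```bash
python3 - <<'E'
from meas import *
t0=np.array([.4937,-.1754])
for z in(.127,.124,.121,.119,.1175):
    ctrl.movel([*t0,z],max_speed=.04);s=st(z)
    if s['contact_force'][2]>6: print('stop');break
E
```

```text
0.127 t5.42 tcp [ 0.4934 -0.1754  0.1267] yaw55.2 F [-0.3  0.1 -1.6] Mz 0.03 w0.0157 q7 -0.60
0.124 t5.67 tcp [ 0.4935 -0.1754  0.1238] yaw55.3 F [ 1.4  0.1 -0.1] Mz -0.02 w0.0154 q7 -0.60
0.121 t5.92 tcp [ 0.4936 -0.1754  0.1208] yaw55.3 F [-1.1  0.6 -1. ] Mz -0.01 w0.0156 q7 -0.61
0.119 t6.17 tcp [ 0.4936 -0.1754  0.1189] yaw55.3 F [-0.2 -0.1 -1.1] Mz -0.03 w0.0155 q7 -0.61
0.1175 t6.42 tcp [ 0.4937 -0.1754  0.1174] yaw55.3 F [ 0.6 -0.2 -0.8] Mz -0.04 w0.0155 q7 -0.61
```

```bash
python3 - <<'E'
from meas import *
t0=np.array([.4937,-.1754]);m=0
for y in [45,35,25,15,5,-3,-9,-12,-14,-16,-18,-20]:
    f=min(1,(55-y)/70)
    ctrl.movep([*t0,.1172-.003*f],quat(y));s=st(y)
    F=np.array(s['contact_force'])
    if abs(s['wrist_torque'][2])>.6 or np.linalg.norm(F)>15: print('stop');break
E
```

```text
45 t6.68 tcp [ 0.4938 -0.1754  0.1168] yaw45.3 F [ 0.8 -0.6 -0.8] Mz -0.03 w0.0157 q7 -0.75
35 t6.94 tcp [ 0.4937 -0.1753  0.1164] yaw35.4 F [ 0.4 -0.5  0.1] Mz -0.01 w0.0151 q7 -0.89
25 t7.20 tcp [ 0.4937 -0.1753  0.1159] yaw25.5 F [ 0.6 -0.2 -0.2] Mz -0.02 w0.0155 q7 -1.03
15 t7.46 tcp [ 0.4936 -0.1753  0.1155] yaw15.6 F [ 0.5 -0.4 -1.9] Mz 0.00 w0.0160 q7 -1.17
5 t7.72 tcp [ 0.4937 -0.1753  0.115 ] yaw5.6 F [-0.1  0.5 -1.2] Mz -0.03 w0.0154 q7 -1.31
-3 t7.97 tcp [ 0.4937 -0.1754  0.1147] yaw-2.5 F [-0.5  0.1 -1.6] Mz 0.01 w0.0156 q7 -1.42
-9 t8.22 tcp [ 0.4937 -0.1754  0.1144] yaw-8.5 F [-0.7 -0.  -0.8] Mz 0.04 w0.0152 q7 -1.50
-12 t8.47 tcp [ 0.4937 -0.1754  0.1144] yaw-11.7 F [-1.1 -0.3  0.2] Mz 0.44 w0.0153 q7 -1.55
-14 t8.72 tcp [ 0.4938 -0.1753  0.1144] yaw-13.7 F [-0.7 -0.4  1.1] Mz 1.12 w0.0155 q7 -1.58
stop
```

The stop torque begins near −11.5°, against −15 ± 2 expected. I'll lower gently to the floor and turn again to confirm it's the stop and not a jam.

```bash
python3 - <<'E'
from meas import *
t0=np.array([.4937,-.1754])
for z in(.1138,.1131,.1125):
    ctrl.movel([*t0,z],max_speed=.03);s=st(z)
    if s['contact_force'][2]>5: break
for y in(-15,-17):
    ctrl.movep([*t0,s['tcp_pos'][2]],quat(y));s2=st(y)
    if abs(s2['wrist_torque'][2])>2:break
ctrl.ungrasp();st('open')
ctrl.movel([*t0,.26],max_speed=.15);ctrl.pause(.2);st('up')
im,d,W=wcloud();cv2.imwrite('pics/e.png',im)
C=np.array([.4935,-.1755]);r=np.hypot(W[...,0]-C[0],W[...,1]-C[1]);Z=W[...,2]
P=W[(r<.045)&(Z>.135)&(Z<.17)];print('bar',len(P),np.median(P[:,2]),yaw_of(P[:,:2]))
E
```

```text
0.1138 t8.97 tcp [ 0.4938 -0.1754  0.1143] yaw-13.8 F [-2.7  0.2  5.6] Mz 1.16 w0.0154 q7 -1.58
-15 t9.22 tcp [ 0.4938 -0.1753  0.1144] yaw-14.9 F [-0.3 -0.5  2.8] Mz 1.61 w0.0156 q7 -1.59
-17 t9.47 tcp [ 0.4944 -0.1757  0.1145] yaw-16.9 F [ 1.6 -2.3  2. ] Mz 1.58 w0.0154 q7 -1.62
open t10.14 tcp [ 0.4937 -0.1754  0.1143] yaw-17.0 F [ 0.9  0.3 -0.5] Mz 0.04 w0.0854 q7 -1.62
up t11.47 tcp [ 0.4934 -0.1753  0.2593] yaw-17.0 F [0.7 0.1 0.6] Mz 0.00 w0.0857 q7 -1.60
bar 1393 0.14298994373180496 (array([ 0.49406946, -0.17656903]), np.float32(169.13686), (15.999922752380371, 63.84827423095703))
```

View pics/e.png

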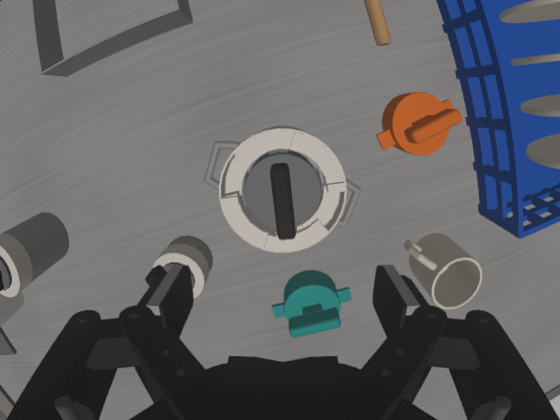

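The lid is down the full 17 mm (bar top 0.160 → 0.143 m), with the bar at −10.9°, about 66° clockwise of the ears. That may be 4° short of the stop, so I'll re-measure the ears and try again with the lid lifted slightly within its play.

```bash
python3 - <<'E'
from meas import *
im,d,W=wcloud();C=np.array([.4937,-.1757]);Z=W[...,2];r=np.hypot(W[...,0]-C[0],W[...,1]-C[1])
E=W[(r>.066)&(r<.09)&(Z>.035)&(Z<.075)];print('ears',yaw_of(E[:,:2]))
a=np.degrees(np.arctan2(E[:,1]-C[1],E[:,0]-C[0]))
for m in(a>0,a<0):print(a[m].min(),a[m].max(),a[m].mean(),E[m].mean(0))
t0=np.array([.4937,-.1756])
ctrl.movep([*t0,.18],quat(-10.9));ctrl.movel([*t0,.1135],max_speed=.12);ctrl.close_gripper(force=60);st('closed')
ctrl.movel([*t0,.1150],max_speed=.03);st('lift')
for y in(-9,-11,-13,-14.5,-16,-17.5):
    ctrl.movep([*t0,.1150],quat(y));s=st(y)
    if abs(s['wrist_torque'][2])>2.5 or np.linalg.norm(s['contact_force'])>20:break
E
```

```text
ears (array([ 0.49406717, -0.17676538]), np.float32(55.36342), (168.3838653564453, 55.30228805541992))
29.976112515870266 77.37602568076642 52.8605123707078 [ 0.53903693 -0.11554948  0.06049613]
-144.59052077260142 -101.1316496874603 -122.34994404484031 [ 0.45199025 -0.24101853  0.06053785]
closed t13.33 tcp [ 0.4938 -0.1754  0.1137] yaw-10.9 F [-0.6  1.3  3.1] Mz 0.06 w0.0151 q7 -1.53
lift t13.58 tcp [ 0.4936 -0.1754  0.1149] yaw-10.9 F [0.5 1.1 0.4] Mz 0.10 w0.0150 q7 -1.53
-9 t13.83 tcp [ 0.4936 -0.1758  0.1148] yaw-9.0 F [ 0.6 -0.2 -1. ] Mz -0.01 w0.0150 q7 -1.50
-11 t14.08 tcp [ 0.4937 -0.1754  0.1149] yaw-11.0 F [ 0.1  1.2 -1.7] Mz 0.10 w0.0151 q7 -1.53
-13 t14.33 tcp [ 0.4937 -0.1753  0.1149] yaw-12.8 F [ 1.3  0.9 -2.6] Mz 1.04 w0.0149 q7 -1.56
-14.5 t14.58 tcp [ 0.4937 -0.1754  0.1149] yaw-14.3 F [ 0.2  1.7 -2.2] Mz 1.68 w0.0148 q7 -1.58
-16 t14.83 tcp [ 0.4938 -0.1754  0.115 ] yaw-15.9 F [ 1.   1.  -1.8] Mz 2.26 w0.0151 q7 -1.60
-17.5 t15.08 tcp [ 0.4946 -0.176   0.1152] yaw-17.5 F [ 4.7 -0.6 -3.3] Mz 1.65 w0.0152 q7 -1.62
```

With the lid hanging clear of the floor it turned freely and stopped at the same angle, with torque rising to over 2 N m. That is the wall, i.e. the stop. Now I lower, release, retreat and check.

```bash
python3 - <<'E'
from meas import *
t0=np.array([.4937,-.1756])
ctrl.movep([*t0,.1150],quat(-12.5));st()
ctrl.movel([*t0,.1137],max_speed=.03);st('low')
ctrl.ungrasp();ctrl.movel([*t0,.26],max_speed=.15);ctrl.pause(.2);st('up')
im,d,W=wcloud();cv2.imwrite('pics/f.png',im[100:280,180:420])
C=np.array([.4937,-.1757]);r=np.hypot(W[...,0]-C[0],W[...,1]-C[1]);Z=W[...,2]
P=W[(r<.045)&(Z>.135)&(Z<.17)];print('bar',len(P),np.median(P[:,2]),yaw_of(P[:,:2]))
E
```

```text
t15.33 tcp [ 0.4936 -0.1754  0.115 ] yaw-12.7 F [ 1.5  2.7 -0.9] Mz 0.42 w0.0154 q7 -1.55
low t15.58 tcp [ 0.4937 -0.1754  0.1138] yaw-12.6 F [1.4 3.4 1.2] Mz 0.37 w0.0149 q7 -1.55
up t17.59 tcp [ 0.4934 -0.1755  0.2593] yaw-12.5 F [-1.1 -0.7  1.7] Mz 0.03 w0.0857 q7 -1.53
bar 1381 0.1429596672811139 (array([ 0.49459091, -0.17676558]), np.float32(167.97527), (15.86592960357666, 63.1922721862793))
```

View pics/f.png

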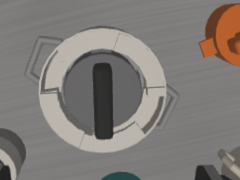

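The crop shows the bar at (102,100), the lugs hidden under the ring and the gripper clear. The bar is at −12° and its top at 0.143 m, so the lid is down at its stop.

```bash
python3 -c "
from station import ticket
print(ticket.close_job())"
```

```text
the job is handed in; nothing more can be done
None
```

The lid of the wide canister is screwed down to its stop and released, and the job is handed in. Robot time was about 17.6 s of the 35 s allowed.

**What I did:** I gripped the T-bar and turned the lid about 36° anticlockwise, from 19° to 55°, without lifting it. Once its weight hung on the gripper, I lowered it into the entry gaps. I then screwed it clockwise to the stop, regripped once to confirm the stop, released and retreated.

**Last checks:**
- **Depth:** the bar top sank 17 mm (0.160 to 0.143 m), which matches 14 + 3 mm.
- **Stop:** torque rose sharply from about −11° to −12°, both with the lid pressed down and with it lifted slightly. It rose past 2 N m until the grip slipped.
- **Release:** the gripper is open and clear of everything.

**One disagreement:** the final bar angle measures about 67° clockwise of the ears, against the stated 70°. The ear direction is only known to about 2°, so I took the repeated hard stop as the real one.

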